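# Pull the failed circuit board from the test rack

### The job

One of the three boards in the test rack has failed: the one whose lamp is red. Switch the rack off first by bringing the red lever fully over to the robot's side; then draw that board straight up out of its slot and stand it in the slot of the yellow repair stand, lowering it all the way to the bottom before letting go. Leave the other two boards in their slots and do not disturb the tape, the meter and the red carton.

Things in the scene. Friction and masses are not known exactly. Their poses are not given: they have to be found in the camera images.
- rack: test rack, fixed: aluminium base 180 x 220 x 12 mm with three slots 70 mm apart along its y, each holding one upright board lengthwise along the rack's x. Black end guides, tops 72 mm above the table; a board has 1.5 mm play on each side, 3 mm at each end. Origin: underside, below the middle slot's centre, z up; the ledge with the lamps is on its +x side.
- slot_a (a point): centre of the floor of the rack slot on the rack's -y side, 12 mm above the table; axes as the rack
- slot_b (a point): centre of the floor of the rack's middle slot; axes as the rack
- slot_c (a point): centre of the floor of the rack slot on the rack's +y side; axes as the rack
- lamp_red: red status lamp, 34 mm across, 32 mm tall, fixed on the rack's ledge in line with one slot, whose centre is 85 mm from the lamp along its -x; marks the board that failed. Which slot it belongs to differs from start to start. Origin: centre of its underside, axes as the rack.
- lamp_green1: green status lamp of the same shape, likewise in line with its slot (board good)
- lamp_green2: second green status lamp, same
- stand: yellow repair stand, fixed: base 160 x 100 x 12 mm with one slot along its x for an upright board; yellow end guides 50 mm tall with flared lips (lip tops about 76 mm above the table), slot 12 mm wide and 126 mm long, open in the middle. Origin: centre of the underside, z up.
- stand_slot (a point): centre of the slot's floor in the repair stand, 12 mm above the table; x along the slot, y across it, z up
- power (a joint): power lever angle, rad: 0 = off, fully over to the switch box's -x side (the robot's side); 1.0 = fully on, over to +x. It starts on (0.85 to 1.0), swings easily and stays where left. It is upright at 0.5.
- power_tip (a point): centre of the 26 mm red ball on the power lever's end, 70 mm from the pivot, which is 62 mm above the table over the switch box's centre. The ball's centre is 123 mm up and 34 mm from the box's centre towards its +x when fully on, 34 mm towards -x when off (132 mm up when upright). The rod is 10 mm thick; about 1 N moves it; closed fingers lowered behind the ball can push it.
- switchbox: grey switch box, fixed, 130 x 90 x 40 mm high, with the red lever standing on its top, swinging in the box's x-z plane; white dot on the off side (-x, towards the robot), red dot on the on side. Origin: centre of underside.
- board_orange: orange circuit board, 110 x 4 x 100 mm tall, about 0.12 kg, upright in a rack slot at the start (which slot differs; colour means nothing). White pull bar on its top edge, 64 mm long, 10 mm thick, 84 to 100 mm above the origin: grip it from above across the 10 mm. Origin: middle of the lower edge; x along its length, y through its thickness, z up.
- board_green: green circuit board, 110 x 4 x 100 mm tall, about 0.12 kg, upright in a rack slot at the start (which slot differs; colour means nothing). White pull bar on its top edge, 64 mm long, 10 mm thick, 84 to 100 mm above the origin: grip it from above across the 10 mm. Origin: middle of the lower edge; x along its length, y through its thickness, z up.
- board_blue: blue circuit board, 110 x 4 x 100 mm tall, about 0.12 kg, upright in a rack slot at the start (which slot differs; colour means nothing). White pull bar on its top edge, 64 mm long, 10 mm thick, 84 to 100 mm above the origin: grip it from above across the 10 mm. Origin: middle of the lower edge; x along its length, y through its thickness, z up.
- tape: bystander: black roll of tape, 92 mm across, 22 mm high, lying flat; origin: centre of underside
- meter: bystander: yellow multimeter, 85 x 150 x 34 mm, lying flat; origin: centre of underside
- redbox: bystander: red carton, 75 x 60 x 50 mm; origin: centre of underside
Mind the look-alikes: they are no part of the job. There is more than one size of the board_green; the job needs the larger. Of the things that look like the stand, the smaller one is meant.

How it is judged:
By the outcome, as a careful person would: the job done as asked, in the order asked, and still so for the second after the job is handed in, with the robot touching nothing.
It also fails if it takes over 58 s, if anything falls off the work surface, if the arm or the gripper's body presses on something with over 40 N, if the wrist force passes 120 N, or if a joint passes its speed limit or range.

### The arm

A 6-joint arm with a two-finger parallel gripper is mounted at the origin on the work surface. World frame = base frame: x ahead of the robot, y to its left, z up, the work surface at z = 0. Lengths are in m, angles in rad, forces in N, time in s.
With the tool pointing down it reaches from about 0.35 to 0.775 m from the base axis. Payload 5.5 kg.
Tool frame: the origin (TCP) lies midway between the tips of the shut fingers; the grasp point (between the pads) lies grasp_offset behind it (grasp_offset is the distance from the TCP to the grasp point, in m); z points along the fingers, y is the line along which they close (so a half turn about z gives the same grasp; the last joint's range is limited). The gripper opens to 85 mm and grips with 20 to 120 N. Pads are 22 mm wide; open, the fingers measure 114 mm over their backs; the gripper's body (76 mm by 85 mm) begins 54 mm behind the grasp point. The pads swing forward as they close: fully open they stand 13 mm farther back than shut.
Start: joints at [-1.434, 0.313, 0.046, 1.304, 0, 1.431], TCP at [0.157, -0.553, 0.231] pointing down, gripper open.
Joint ranges: [-2.76, 2.76], [-0.86, 1.69], [-1.03, 1.26], [-2.2, 2.34], [-1.47, 1.5], [-3.14, 3.14]. Speed limits (rad/s): [2.57, 2.57, 3.14, 3.14, 3.14, 3.14].

### API

Orientations are given as a unit quaternion [w, x, y, z].
In Python, from cell import * gives the robot as it stands. The module is installed in compiled form; this text tells all that it offers.
- The arm moves only by the tool jog_arm, never from a script. Its argument "rows" is a list of rows, each a list of 3 entries, a list of its own where there are three numbers: the shift along the tool's x, y, z normalised to -1 to 1, where 1 is 3 cm, then the turn, a rotation vector about the tool's x, y, z normalised to -1 to 1, where 1 is 30 degrees, then the opening, from -1 (shut) to 1 (fully open). In form: [[[tx, ty, tz], [ax, ay, az], fingers], ...]. A call has 1 to 20 rows; each row shifts and turns the commanded pose from where the row before left it, along the tool's axes as they then stand; what a row does not reach is not made up. A row lasts 1/8 s, in which the tool goes at most 62.5 mm and 10.7 degrees, less where a joint would pass 70% of its speed; a pose out of reach is approached as far as the arm can. A call with a number of a shift or a turn outside -1 to 1 is refused whole. A call with a gripper value outside its range is refused whole. The fingers move at their own pace and stop on an object; "grip_force" is the grip in N (left out, the last holds). Time passes only in rows, so rows that do not move let the fingers close. It gives the time, the measured TCP pose, the force, the opening and the grip force at its end, in the units of the state.
- read_state(): the state, without advancing time (a new reading comes with each control period).
- camera(name): name is "scene" or "side" or "wrist"; returns a dict with "img" (384x512x3 uint8, red, green, blue), "K" (3x3 intrinsics, pixels), "R" (3x3) and "t" (3): a world point X has camera coordinates R X + t. Camera axes: x right, y down, z forward; pixel columns grow to the right and rows downward; lengths in m; the calibration is good to about 2 mm. A picture is of the moment at which its call begins. There is no depth.
- job_done(): hands the job in; it is judged then, once.
Trained networks look in a picture, given as the dict that the camera call returned (one of the last four; its "shot" number tells which), for a name from the list of things; names that differ only in an ending like _2 or _b are one class to them, and where a whole thing is asked for, a point or a joint stands for the part that bears it (a point fixed in the world has none). Each returns a list of dicts, best first, with "confidence" (0 to 1); they miss things now and then, are a little off and sometimes report something else, mostly with a low value. They report only what shows in the picture. A call takes as long as a camera call. They do not tell look-alikes from the thing itself.
- search_frame(picture, thing): "centre" ([x, y, z] in m, in world coordinates, good to about 4 mm: the middle of the surface that is visible of it).
The state is a dict: "time": time; "joint_pos": joint angles; "dq": joint speeds; "effort": joint torques, N m; "tcp_pos": TCP position; "tool_rot": TCP orientation; "force": force on the tool from outside, world axes, zero at the start; "torque": the same for the moment, N m; "grip_width": finger opening in m; "finger_force": force on a finger pad.
Only numpy, scipy, OpenCV 4.12 (cv2) and the standard library are available. Lean on these libraries where they do the work, as an engineer would, in place of code of your own. Each camera call takes 0.05 s, during which the arm holds its last target. There are 200 camera calls.

## Working session

There is one attempt and no reset: what is moved stays moved. The work goes in short steps, Python scripts to look and compute and a tool call to move; the robot and the scene stay as the last step left them, time stands still between calls to the robot, and variables do not carry over. Pictures are saved under pics/ and viewed, at most 12 in all, crops included, and the job is handed in when it is done.

Besides the shell and the picture viewer there is one more tool, called after "Emit:" as name(argument=value, ...), one argument or row to a line, values as JSON. jog_arm: Moves the arm, as the interface text tells. Its arguments: {"type":"object","properties":{"rows":{"type":"array","items":{"type":"array"}},"grip_force":{"type":"number"}},"required":["rows"]}

```bash
mkdir -p pics
cat > h.py <<'E'
from cell import *
import numpy as np, cv2
def save(p,n): cv2.imwrite('pics/'+n,cv2.cvtColor(p['img'],cv2.COLOR_RGB2BGR))
def ray(p,u,v,z):
    d=p['R'].T@np.linalg.inv(p['K'])@np.array([u,v,1.]); c=-p['R'].T@p['t']
    return c+d*(z-c[2])/d[2]
def proj(p,X):
    q=p['K']@(p['R']@np.array(X)+p['t']); return q[:2]/q[2]
E
python3 - <<'E'
from h import *
s=read_state(); print(s['time'],s['tcp_pos'],s['tool_rot'],s['grip_width'])
ims=[]
for n in ['scene','side']:
    p=camera(n); save(p,n+'0.png')
    for t in ['lamp_red','lamp_green1','stand','power_tip','switchbox','board_orange','board_green','board_blue','rack','tape','meter','redbox']:
        print(n,t,[(np.round(d['centre'],3).tolist(),round(d['confidence'],2),proj(p,d['centre']).round().tolist()) for d in search_frame(p,t)[:3]])
E
```

```text
0.0 [ 0.15705613 -0.55256914  0.23038224] [-9.49120160e-04  9.90438743e-01  1.37949972e-01  5.86265085e-06] 0.08543430999198827
scene lamp_red []
scene lamp_green1 [([0.632, 0.303, 0.03], 0.64, [351.0, 283.0]), ([0.642, 0.236, 0.029], 0.45, [323.0, 274.0])]
scene stand [([0.612, -0.103, 0.012], 0.61, [218.0, 219.0]), ([0.366, -0.07, 0.018], 0.59, [275.0, 178.0]), ([0.796, 0.163, 0.053], 0.16, [261.0, 298.0])]
scene power_tip [([0.581, -0.348, 0.127], 0.48, [155.0, 153.0])]
scene switchbox [([0.588, -0.343, 0.042], 0.78, [159.0, 179.0]), ([0.649, 0.169, 0.028], 0.43, [297.0, 264.0])]
scene board_orange [([0.547, 0.296, 0.101], 0.68, [367.0, 238.0]), ([0.642, 0.237, 0.034], 0.42, [323.0, 273.0])]
scene board_green [([0.556, 0.158, 0.082], 0.75, [312.0, 224.0]), ([0.513, 0.038, 0.038], 0.71, [280.0, 211.0])]
scene board_blue [([0.545, 0.232, 0.083], 0.84, [341.0, 233.0])]
scene rack [([0.594, 0.24, 0.016], 0.77, [333.0, 266.0]), ([0.76, -0.272, 0.024], 0.34, [135.0, 224.0])]
scene tape [([0.76, -0.271, 0.021], 0.77, [135.0, 225.0])]
scene meter [([0.811, -0.028, 0.034], 0.7, [190.0, 271
[... 481 characters left out ...]
0.335, 0.034], 0.57, [274.0, 169.0])]
side board_orange [([0.547, 0.3, 0.073], 0.71, [246.0, 289.0])]
side board_green [([0.508, 0.039, 0.039], 0.69, [278.0, 229.0]), ([0.554, 0.156, 0.089], 0.65, [253.0, 239.0]), ([0.558, -0.334, 0.036], 0.65, [274.0, 168.0])]
side board_blue [([0.551, 0.229, 0.082], 0.63, [249.0, 262.0]), ([0.631, 0.242, 0.034], 0.62, [212.0, 280.0]), ([0.55, 0.313, 0.012], 0.23, [243.0, 317.0])]
side rack [([0.558, 0.309, 0.016], 0.8, [240.0, 313.0])]
side tape [([0.752, -0.26, 0.017], 0.75, [215.0, 179.0])]
side meter [([0.785, -0.021, 0.033], 0.92, [183.0, 211.0]), ([0.556, 0.157, 0.087], 0.15, [253.0, 240.0])]
side redbox [([0.773, 0.174, 0.042], 0.77, [161.0, 252.0])]
```

View pics/scene0.png

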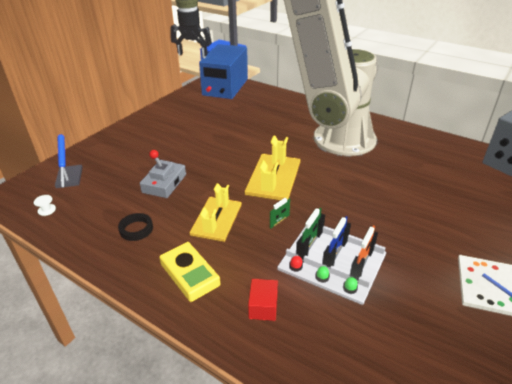

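View pics/side0.png

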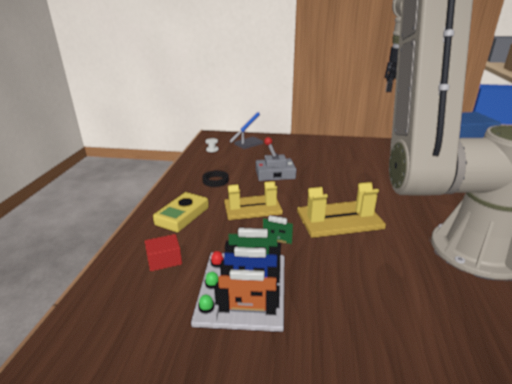

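The scene shows the red lamp at pixel (296,263), in line with the green rack board, which is slot_a. The small green board at (280,211) is a decoy. The smaller stand is at (217,217), and the lever ball at (155,153) leans to the +x side. I'll move to just beyond the lever first.

Emit:
jog_arm(
  rows=[
    [[0,0,-0.3],[0,0,0.264],-1],
    [[0,0,-0.3],[0,0,0.264],-1],
    [[0.95,-0.4,0],[0,0,0],-1],
    [[0.95,-0.4,0],[0,0,0],-1],
    [[0.95,-0.4,0],[0,0,0],-1],
    [[0.95,-0.4,0],[0,0,0],-1],
    [[0.95,-0.4,0],[0,0,0],-1],
    [[0.95,-0.4,0],[0,0,0],-1],
    [[0.95,-0.4,0],[0,0,0],-1],
    [[0.95,-0.4,0],[0,0,0],-1],
    [[0.95,-0.4,0],[0,0,0],-1],
    [[0.95,-0.4,0],[0,0,0],-1],
    [[0.95,-0.4,0],[0,0,0],-1],
    [[0.95,-0.4,0],[0,0,0],-1],
    [[0.95,-0.4,0],[0,0,0],-1],
    [[0.95,-0.4,0],[0,0,0],-1],
    [[0.95,-0.4,0],[0,0,0],-1],
  ],
)

```text
time: 3.42
tcp_pos: [0.5855, -0.3726, 0.2492]
tool_rot: [0.0, 1.0, 0.0, -0.0]
force: [-0.9, -1.0, 0.0]
grip_width: -0.0002
finger_force: 0.0
```

Run:
```python
from h import *
s=read_state(); print(s['time'],s['tcp_pos'],s['tool_rot'],s['grip_width'],s['force'])
p=camera('wrist'); save(p,'w1.png'); print(-p['R'].T@p['t'])
for t in ['power_tip','switchbox','stand','tape']:
    print(t,[(np.round(d['centre'],3).tolist(),round(d['confidence'],2),proj(p,d['centre']).round().tolist()) for d in search_frame(p,t)[:3]])
```

```text
3.425 [ 0.58549293 -0.37255492  0.24920497] [ 4.67217953e-05  9.99999984e-01  1.70694069e-04 -3.16209255e-05] -0.00020931586796691726 [-0.87007526 -1.02065622  0.00525632]
[ 0.65134    -0.37310677  0.39269615]
power_tip [([0.586, -0.354, 0.137], 0.91, [230.0, 186.0])]
switchbox [([0.581, -0.357, 0.04], 0.61, [238.0, 170.0])]
stand [([0.416, -0.087, 0.015], 0.78, [51.0, 280.0]), ([0.6, -0.129, 0.014], 0.66, [60.0, 151.0])]
tape [([0.732, -0.278, 0.02], 0.91, [168.0, 36.0]), ([0.603, -0.128, 0.014], 0.6, [59.0, 148.0])]
```

View pics/w1.png

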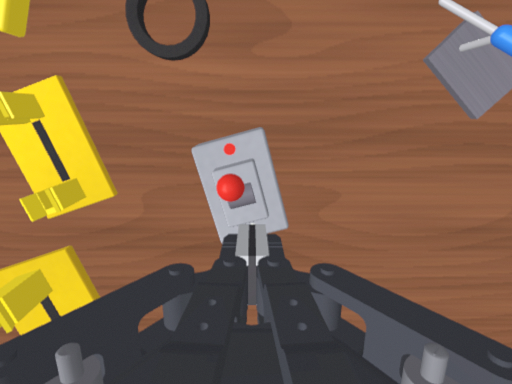

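Seen from the wrist, the box has its red dot at (229,149), the ball at (230,187) and corners at (193,149), (263,129) and (287,228). That puts its yaw at roughly +15°.

Run:
```python
from h import *
p=camera('wrist')
c=[ray(p,u,v,.04)[:2] for u,v in [(193,149),(263,129),(287,228)]]
print(c, np.linalg.norm(c[0]-c[1]),np.linalg.norm(c[2]-c[1]))
a=(c[1]-c[2])/np.linalg.norm(c[2]-c[1]); b=(c[0]-c[1])/np.linalg.norm(c[0]-c[1])
print('yaw',np.degrees(np.arctan2(a[1],a[0])),np.degrees(np.arctan2(-b[0],b[1])),'centre',(c[0]+c[2])/2)
print('dot',ray(p,229,149,.04)); 
b=ray(p,230,187,.124); print('ball',b)
# big-small stand (left upper in wrist view): corners at z=.012
q=[ray(p,u,v,.012)[:2] for u,v in [(60,76),(115,193)]]; print('stand edge',q,np.linalg.norm(q[0]-q[1]))
```

```text
[array([ 0.60468995, -0.30407221]), array([ 0.62791126, -0.38641714]), array([ 0.50479086, -0.41810898])] 0.08555650914967068 0.1271338079303882
yaw 14.434873264103903 15.748480655520066 centre [ 0.5547404 -0.3610906]
dot [ 0.60471995 -0.34655033  0.04      ]
ball [ 0.58026168 -0.35325647  0.124     ]
stand edge [array([ 0.68831677, -0.14364472]), array([ 0.54277255, -0.19223591])] 0.15344126714111062
```

Emit:
jog_arm(
  rows=[
    [[0.63,-0.51,0],[0,0,0],-1],
    [[0.63,-0.51,0],[0,0,0],-1],
    [[0,0,0],[0,0,-0.25],-1],
    [[0,0,0],[0,0,-0.25],-1],
    [[0,0,0.96],[0,0,0],-1],
    [[0,0,0.96],[0,0,0],-1],
    [[0,0,0.96],[0,0,0],-1],
    [[0,0,0.96],[0,0,0],-1],
    [[0,0,0.96],[0,0,0],-1],
    [[0,0,0],[0,0,0],-1],
  ],
)

```text
time: 4.97
tcp_pos: [0.6215, -0.3403, 0.1024]
tool_rot: [-0.002, 0.991, 0.131, -0.002]
force: [-0.3, -0.4, -0.5]
grip_width: -0.0002
finger_force: 0.0
```

Emit:
jog_arm(
  rows=[
    [[-0.5,0,0],[0,0,0],-1],
    [[-0.5,0,0],[0,0,0],-1],
    [[-0.5,0,0],[0,0,0],-1],
    [[-0.5,0,0],[0,0,0],-1],
    [[-0.4,0,0],[0,0,0],-1],
    [[0,0,0],[0,0,0],-1],
  ],
)

```text
time: 5.72
tcp_pos: [0.5514, -0.3614, 0.1053]
tool_rot: [-0.0, 0.992, 0.13, -0.0]
force: [0.7, 0.6, -0.3]
grip_width: 0.0002
finger_force: 0.0
```

Run:
```python
from h import *
p=camera('wrist'); a=p['img'][100:300,150:350]; q=camera('scene')['img'][120:210,110:230]
im=np.hstack([cv2.resize(a,(400,400)),cv2.resize(q,(400,400))]); save({'img':im},'w2.png'); print(p['K'][0])
```

```text
[298.48965017   0.         251.69553804]
```

View pics/w2.png

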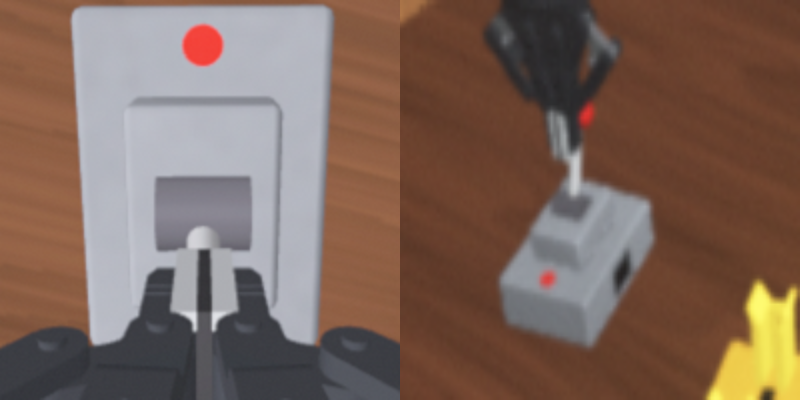

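The lever is moving, with the ball now to the left of the fingers as the robot sees it. I'll keep pushing in small steps until it meets the stop.

Emit:
jog_arm(
  rows=[
    [[-0.2,0,0],[0,0,0],-1],
    [[-0.15,0,0],[0,0,0],-1],
    [[0,0,0],[0,0,0],-1],
  ],
)

```text
time: 6.2
tcp_pos: [0.5469, -0.3627, 0.1056]
tool_rot: [-0.0, 0.991, 0.132, 0.004]
force: [12.7, 3.4, -3.8]
grip_width: -0.0
finger_force: 6.1
```

Emit:
jog_arm(
  rows=[
    [[-0.15,0,0],[0,0,0],-1],
    [[0,0,0],[0,0,0],-1],
  ],
)

```text
time: 6.45
tcp_pos: [0.5467, -0.3628, 0.1058]
tool_rot: [-0.001, 0.991, 0.133, 0.008]
force: [25.5, 7.3, -7.8]
grip_width: 0.0002
finger_force: 12.2
```

Emit:
jog_arm(
  rows=[
    [[0.5,0,0],[0,0,0],-1],
    [[0.4,0,0],[0,0,0],-1],
    [[0,0,-1],[0,0,0],-1],
    [[0,0,-1],[0,0,0],-1],
    [[0,0,-1],[0,0,0],-1],
    [[0,0,-1],[0,0,0],-1],
    [[0,0,-1],[0,0,0],-1],
    [[0,0,0],[0,0,0.25],-1],
    [[0,0,0],[0,0,0.25],-1],
    [[-0.1,-1,0],[0,0,0],0],
    [[-0.1,-1,0],[0,0,0],0],
    [[-0.1,-1,0],[0,0,0],0],
    [[-0.1,-1,0],[0,0,0],0],
    [[-0.1,-1,0],[0,0,0],0],
    [[-0.1,-1,0],[0,0,0],0],
    [[-0.1,-1,0],[0,0,0],0],
    [[-0.1,-1,0],[0,0,0],0],
    [[0,0,0],[0,0,0],0],
  ],
)

```text
time: 8.7
tcp_pos: [0.5399, -0.1164, 0.2556]
tool_rot: [0.0, 1.0, 0.001, -0.0]
force: [-0.1, -0.2, -0.2]
grip_width: 0.0425
finger_force: 0.0
```

Run:
```python
from h import *
s=read_state(); print(s['tcp_pos'],s['tool_rot'],s['grip_width'],s['force'])
p=camera('wrist'); q=camera('scene'); print(q['t'])
print([(d['centre'],d['confidence']) for d in search_frame(q,'power_tip')])
np.savez('ws.npz',K=p['K'],R=p['R'],t=p['t'])
im=np.hstack([p['img'],cv2.resize(q['img'][130:210,110:200],(288,384))]); save({'img':im},'w3.png')
```

```text
[ 0.53985263 -0.11638297  0.25557767] [ 9.00971939e-05  9.99998966e-01  1.39822214e-03 -3.24540669e-04] 0.04245621760654137 [-0.05917968 -0.23080541 -0.21610106]
[ 0.32255942 -0.19846768  1.551563  ]
[]
```

View pics/w3.png

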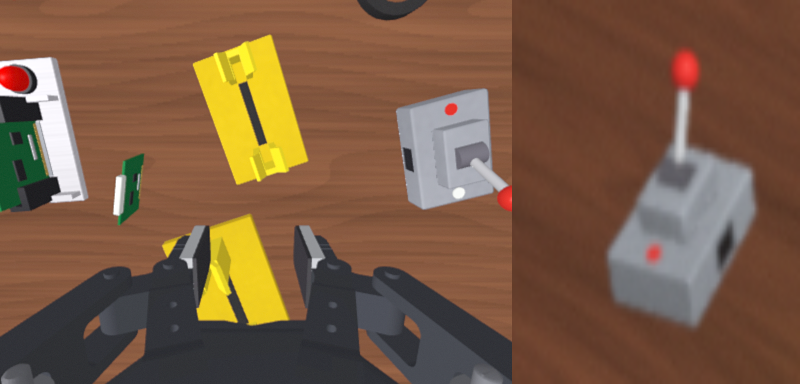

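The stand plate has corners (193,64), (271,36), (308,160) and (237,184), with the slot line through (241,85) and (265,143). The lever leans to the white-dot side with its ball near (508,197). Next I compute the stand pose and the lever angle.

```bash
cat > m.py <<'E'
from h import *
p=dict(np.load('ws.npz'))
c=[ray(p,u,v,.012)[:2] for u,v in [(193,64),(271,36),(308,160),(237,184)]]
print(np.round(c,4)); print('centre',np.mean(c,0))
def yaw(a,b): d=a-b; return np.degrees(np.arctan2(d[1],d[0]))
print('len',[round(float(np.linalg.norm(c[i]-c[i-1])),4) for i in range(4)])
print('yaw',yaw(c[0],c[3]),yaw(c[1],c[2]),yaw(c[0],c[1])-90,yaw(c[3],c[2])-90)
s=[ray(p,u,v,.012)[:2] for u,v in [(241,85),(265,143)]]; print('slot',s,yaw(*s))
print('ball',ray(p,508,197,.123))
E
python3 m.py
```

```text
[[ 0.6582 -0.0455]
 [ 0.6891 -0.139 ]
 [ 0.5418 -0.1903]
 [ 0.5092 -0.0971]]
centre [ 0.59959251 -0.11795342]
len [0.1576, 0.0984, 0.156, 0.0987]
yaw 19.10126396927168 19.200968933250653 18.330188065787624 19.301500207012452
slot [array([ 0.63437979, -0.10324029]), array([ 0.56376347, -0.13370975])] 23.339183440205417
ball [ 0.52482164 -0.36371006  0.123     ]
```

Emit:
jog_arm(
  rows=[
    [[0,-1,0],[0,0,0],0],
    [[0,-1,0],[0,0,0],0],
    [[0,-1,0],[0,0,0],0],
    [[0,-1,0],[0,0,0],0],
    [[0,-1,0],[0,0,0],0],
    [[0,-1,0],[0,0,0],0],
    [[0,-1,0],[0,0,0],0],
    [[0,-1,0],[0,0,0],0],
    [[-0.5,-0.7,0],[0,0,0],0],
    [[0,0,0],[0,0,0],0],
  ],
)

```text
time: 10.1
tcp_pos: [0.5241, 0.1116, 0.2559]
tool_rot: [-0.012, 1.0, 0.024, -0.001]
force: [0.3, 0.3, 0.2]
grip_width: 0.0427
finger_force: 0.0
```

Run:
```python
from h import *
s=read_state(); print(s['time'],s['tcp_pos'],s['tool_rot'],s['grip_width'])
p=camera('wrist'); np.savez('wr.npz',K=p['K'],R=p['R'],t=p['t'])
for t in ['lamp_red','board_green','board_blue','rack']:
    print(t,[(np.round(d['centre'],3).tolist(),round(d['confidence'],2),proj(p,d['centre']).round().tolist()) for d in search_frame(p,t)[:3]])
save({'img':p['img']},'w4.png')
# slot fit in stand
im=cv2.imread('pics/w3.png')[:,:512]; ps=dict(np.load('ws.npz'))
hsv=cv2.cvtColor(im,cv2.COLOR_BGR2HSV)
m=np.zeros((384,512),np.uint8); cv2.fillPoly(m,[np.array([(205,75),(262,48),(298,155),(245,175)])],255)
m[(hsv[...,2]>90)]=0
n,l,st,ce=cv2.connectedComponentsWithStats(m); i=1+np.argmax(st[1:,4]); v,u=np.where(l==i); print(st[i])
P=np.array([ray(ps,a,b,.012)[:2] for a,b in zip(u,v)])
vx,vy,x,y=cv2.fitLine(P.astype(np.float32),cv2.DIST_L2,0,.001,.001).ravel(); print(x,y,np.degrees(np.arctan2(vy,vx)))
# yellow base outline
y=cv2.inRange(hsv,(20,120,80),(35,255,255)); y[200:]=0; y[:, :170]=0
n,l,st,ce=cv2.connectedComponentsWithStats(y); i=1+np.argmax(st[1:,4]); 
c=max(cv2.findContours((l==i).astype(np.uint8),cv2.RETR_EXTERNAL,cv2.CHAIN_APPROX_NONE)[0],key=cv2.contourArea)
W=np.array([ray(ps,a,b,.012)[:2] for a,b in c[:,0]],np.float32); print(cv2.minAreaRect(W*1000))
```

```text
10.1 [0.52407468 0.11155123 0.25592677] [-1.21277942e-02  9.99648302e-01  2.35729012e-02 -7.11653437e-04] 0.042733504971957
lamp_red [([0.639, 0.159, 0.04], 0.73, [219.0, 61.0]), ([0.551, 0.222, 0.084], 0.67, [153.0, 142.0]), ([0.606, -0.108, 0.013], 0.44, [438.0, 105.0])]
board_green [([0.554, 0.16, 0.097], 0.95, [209.0, 144.0]), ([0.515, 0.03, 0.048], 0.8, [323.0, 177.0])]
board_blue [([0.551, 0.224, 0.086], 0.63, [150.0, 142.0])]
rack [([0.588, 0.211, 0.01], 0.81, [180.0, 107.0]), ([0.547, 0.293, 0.08], 0.71, [88.0, 142.0])]
[239  82  27  63 478]
0.6012826 -0.117164955 19.209892
((598.6378173828125, -117.88893127441406), (167.55404663085938, 100.44425964355469), 19.0280818939209)
```

View pics/w4.png

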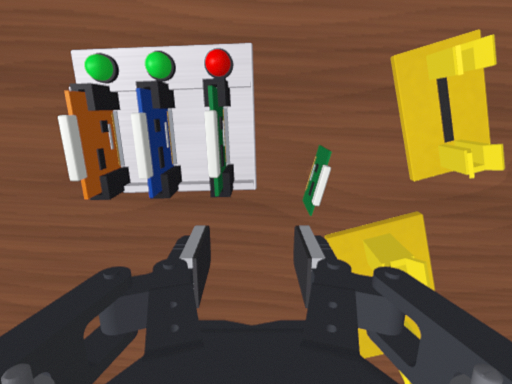

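The red lamp is at (218,62) with the green board under it, its white bar running from (213,111) to (212,177). The rack plate's right edge goes from (252,44) to (255,190). I'll compute the bar centre and yaw.

Run:
```python
from h import *
s=read_state(); print(s['tcp_pos'],s['tool_rot'],s['dq'].round(3) if hasattr(s['dq'],'round') else s['dq'])
p=camera('wrist'); im=p['img']; hsv=cv2.cvtColor(im,cv2.COLOR_RGB2HSV)
m=cv2.inRange(hsv,(0,0,170),(180,50,255)); m[:100]=0;m[190:]=0;m[:,:200]=0;m[:,222:]=0
n,l,st,ce=cv2.connectedComponentsWithStats(m); i=1+np.argmax(st[1:,4]); print(st[i],ce[i])
v,u=np.where(l==i); W=np.array([ray(p,a,b,.112)[:2] for a,b in zip(u,v)],np.float32)
print(cv2.minAreaRect(W*1000))
def yaw(a,b): d=a-b; return np.degrees(np.arctan2(d[1],d[0]))
c=[ray(p,u,v,.012)[:2] for u,v in [(72,52),(252,44),(255,190)]]; print(c,yaw(c[1],c[2]),yaw(c[0],c[1])-90,'mid',(c[0]+c[2])/2)
L=ray(p,218,60,.044); print('lamp top',L)
# edge check, bar blob ends
print(ray(p,213,110,.112),ray(p,212,178,.112))
```

```text
[0.52549236 0.11111055 0.25588259] [-1.21156892e-02  9.99659716e-01  2.31005317e-02 -1.64043015e-04] [ 0.001  0.005  0.001  0.     0.    -0.001]
[ 200  100   18   83 1152] [207.05295139 145.37239583]
((558.2398681640625, 157.1326904296875), (78.3013916015625, 16.85359001159668), 0.06751664727926254)
[array([0.6480597 , 0.34072944]), array([0.66598386, 0.12299186]), array([0.48673312, 0.11059046])] 3.957681420231763 4.705979320895878 mid [0.56739641 0.22565995]
lamp top [0.64206781 0.15878873 0.044     ]
[0.5889043  0.15342101 0.112     ] [0.52378279 0.15359574 0.112     ]
```

```bash
cat >> h.py <<'E'
from scipy.spatial.transform import Rotation as Ro
def delta(pos,yaw):
    s=read_state(); q=np.array(s['tool_rot']); R=Ro.from_quat(np.r_[q[1:],q[0]])
    T=Ro.from_euler('z',yaw,degrees=True)*Ro.from_euler('x',180,degrees=True)
    print('shift units/3cm',(R.inv().apply(np.array(pos)-s['tcp_pos'])/.03).round(3),'turn units/30deg',((R.inv()*T).as_rotvec(degrees=True)/30).round(3))
E
python3 - <<'E'
from h import *
s=read_state(); print(np.round(s['joint_pos'],3))
delta([.556,.1535,.200],3.5)
im=cv2.imread('pics/w4.png'); cv2.imwrite('pics/w4c.png',cv2.resize(im[90:200,180:260],(560,600),interpolation=cv2.INTER_CUBIC)[:600])
E
```

```text
[ 0.045  0.231 -0.004  1.335  0.024  3.141]
shift units/3cm [ 1.08  -1.316  1.894] turn units/30deg [-0.046 -0.001 -0.028]
```

View pics/w4c.png

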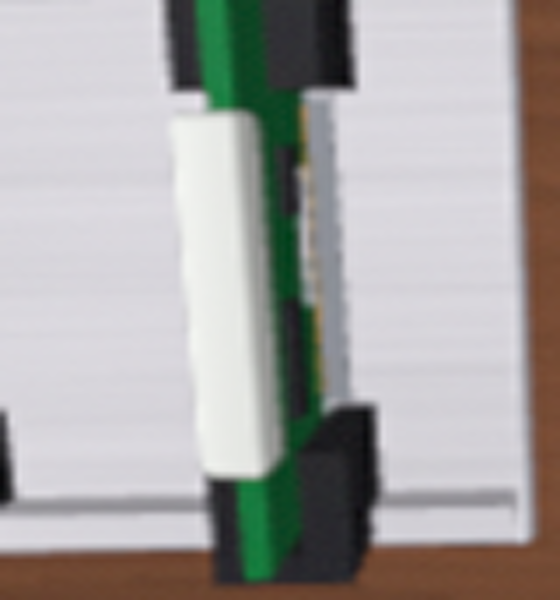

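Joint 6 is at its limit, so the arm stopped short. I'll turn the gripper half a turn, which gives the same grasp. The crop shows the bar's centre line running from (209.6,111) to (213.4,177), so the bar's yaw follows the rack's.

Emit:
jog_arm(
  rows=[
    [[0,0,0],[0,0,-0.35],0],
    [[0,0,0],[0,0,-0.35],0],
    [[0,0,0],[0,0,-0.35],0],
    [[0,0,0],[0,0,-0.35],0],
    [[0,0,0],[0,0,-0.35],0],
    [[0,0,0],[0,0,-0.35],0],
    [[0,0,0],[0,0,-0.35],0],
    [[0,0,0],[0,0,-0.35],0],
    [[0,0,0],[0,0,-0.35],0],
    [[0,0,0],[0,0,-0.35],0],
    [[0,0,0],[0,0,-0.35],0],
    [[0,0,0],[0,0,-0.35],0],
    [[0,0,0],[0,0,-0.35],0],
    [[0,0,0],[0,0,-0.35],0],
    [[0,0,0],[0,0,-0.35],0],
    [[0,0,0],[0,0,-0.35],0],
    [[0,0,0],[0,0,-0.35],0],
    [[0,0,0],[0,0,0],0],
  ],
)

```text
time: 12.65
tcp_pos: [0.5254, 0.1114, 0.2557]
tool_rot: [-0.001, -0.009, 1.0, 0.012]
force: [0.0, 0.3, 0.7]
grip_width: 0.0428
finger_force: 0.0
```

Run:
```python
from h import *
s=read_state(); print(np.round(s['joint_pos'],3),s['tcp_pos'])
p=dict(np.load('wr.npz')); a,b=ray(p,209.6,111,.112),ray(p,213.4,177,.112); print(a,b,(a+b)/2,np.degrees(np.arctan2(*(a-b)[1::-1])))
p['t']=p['t']; delta([*((a+b)/2)[:2],.200],184)
```

```text
[ 0.046  0.231 -0.004  1.335  0.024  0.027] [0.52544168 0.11143429 0.25570117]
[0.58623339 0.15704962 0.112     ] [0.52324758 0.15262842 0.112     ] [0.55474048 0.15483902 0.112     ] 4.015211272092518
shift units/3cm [-1.005  1.383  1.89 ] turn units/30deg [ 0.046 -0.    -0.098]
```

Emit:
jog_arm(
  rows=[
    [[0,0,0],[0.046,0,-0.098],0],
    [[-0.5,0.69,0.45],[0,0,0],0],
    [[-0.5,0.69,0.45],[0,0,0],0],
    [[0,0,0.45],[0,0,0],0],
    [[0,0,0.45],[0,0,0],0],
    [[0,0,0],[0,0,0],0],
  ],
)

```text
time: 13.4
tcp_pos: [0.551, 0.1543, 0.2004]
tool_rot: [-0.002, -0.035, 0.999, -0.0]
force: [-0.7, 0.5, -0.7]
grip_width: 0.0427
finger_force: 0.0
```

Run:
```python
from h import *
s=read_state(); print(np.round(s['joint_pos'],3))
delta([.5550,.1545,.200],184)
p=camera('wrist'); np.savez('wr2.npz',K=p['K'],R=p['R'],t=p['t'])
save(p,'w5.png')
for q in [[.555,.1545,.112],[.5869,.1567,.112],[.5231,.1523,.112]]: print(proj(p,q))
```

```text
[ 0.133  0.32  -0.02   1.234  0.     0.062]
shift units/3cm [-0.135 -0.004  0.014] turn units/30deg [-0.    -0.006  0.002]
[251.93323532 198.6629792 ]
[251.84929128 235.18464661]
[252.02310707 159.56233594]
```

View pics/w5.png

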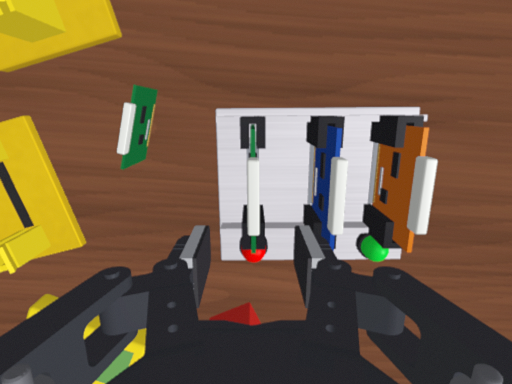

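The bar sits at column 253, rows 158–235, against a prediction of column 252, rows 160–235, so the match is good to about 1 mm.

Run:
```python
from h import *
print(grasp_offset)
delta([.5545,.155,.104-grasp_offset],184)
```

```text
0.0187
shift units/3cm [-0.106  0.011  3.869] turn units/30deg [ 0.    -0.003  0.002]
```

Emit:
jog_arm(
  rows=[
    [[-0.1,0.01,0.97],[0,0,0],0],
    [[0,0,0.97],[0,0,0],0],
    [[0,0,0.97],[0,0,0],0],
    [[0,0,0.95],[0,0,0],0],
    [[0,0,0],[0,0,0],0],
  ],
  grip_force=50,
)

```text
time: 14.08
tcp_pos: [0.5535, 0.155, 0.0847]
tool_rot: [-0.002, -0.036, 0.999, -0.0]
force: [-0.0, -0.2, -0.2]
grip_width: 0.0429
finger_force: 0.0
```

Emit:
jog_arm(
  rows=[
    [[0,0,0],[0,0,0],-1],
    [[0,0,0],[0,0,0],-1],
    [[0,0,0],[0,0,0],-1],
    [[0,0,0],[0,0,0],-1],
    [[0,0,0],[0,0,0],-1],
  ],
)

```text
time: 14.7
tcp_pos: [0.5566, 0.1559, 0.0879]
tool_rot: [0.002, -0.036, 0.999, 0.0]
force: [-0.4, -0.5, 6.8]
grip_width: 0.0091
finger_force: 50.2
```

Emit:
jog_arm(
  rows=[
    [[0,0,-0.3],[0,0,0],-1],
    [[0,0,-0.5],[0,0,0],-1],
    [[0,0,-0.6],[0,0,0],-1],
    [[0,0,-0.7],[0,0,0],-1],
    [[0,0,-0.7],[0,0,0],-1],
    [[0,0,-0.7],[0,0,0],-1],
    [[0,0,-0.7],[0,0,0],-1],
    [[0,0,0],[0,0,0],-1],
  ],
)

```text
time: 15.7
tcp_pos: [0.5564, 0.1559, 0.2144]
tool_rot: [0.002, -0.036, 0.999, 0.0]
force: [-0.4, -0.1, -1.7]
grip_width: 0.009
finger_force: 49.2
```

Run:
```python
from h import *
s=read_state(); print(s['tcp_pos'],s['force'],s['grip_width'],np.round(s['joint_pos'],3))
p=camera('wrist'); q=camera('side')
im=np.hstack([cv2.resize(p['img'],(400,300)),cv2.resize(q['img'][170:320,180:320],(400,300))]); save({'img':im},'w6.png')
delta([.600,-.1178,.219],199.1)
```

```text
[0.55635366 0.15587767 0.21440947] [-0.39706663 -0.06459129 -1.74049487] 0.009007174604686127 [0.134 0.32  0.014 1.261 0.    0.062]
shift units/3cm [-0.834 -9.201 -0.24 ] turn units/30deg [ 0.001  0.    -0.499]
```

View pics/w6.png

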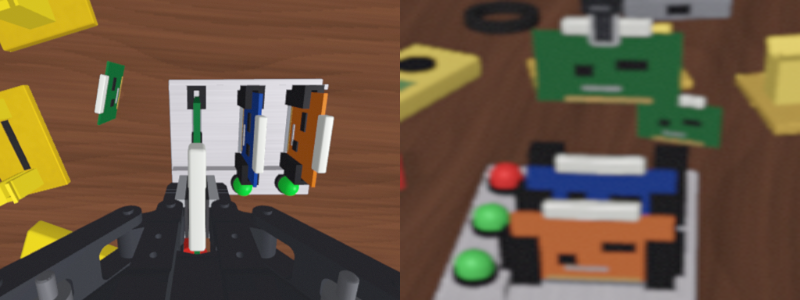

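Emit:
jog_arm(
  rows=[
    [[-0.08,-0.6,-0.2],[0,0,0],-1],
    [[-0.08,-0.95,0],[0,0,0],-1],
    [[-0.08,-0.95,0],[0,0,0],-1],
    [[-0.08,-0.95,0],[0,0,0],-1],
    [[-0.08,-0.95,0],[0,0,0],-1],
    [[-0.08,-0.95,0],[0,0,0],-1],
    [[-0.08,-0.95,0],[0,0,0],-1],
    [[-0.08,-0.95,0],[0,0,0],-1],
    [[-0.08,-0.95,0],[0,0,0],-1],
    [[-0.08,-0.6,0],[0,0,0],-1],
    [[-0.03,-0.4,0],[0,0,-0.25],-1],
    [[0,0,0],[0,0,-0.25],-1],
    [[0,0,0],[0,0,0],-1],
  ],
)

```text
time: 17.42
tcp_pos: [0.5997, -0.1182, 0.2175]
tool_rot: [-0.0, -0.165, 0.986, 0.0]
force: [0.5, -0.2, -0.7]
grip_width: 0.0091
finger_force: 49.1
```

Run:
```python
from h import *
s=read_state(); print(s['time'],np.round(s['joint_pos'],3),s['grip_width'])
delta([.6015,-.1175,.219],199.1)
p=camera('wrist'); np.savez('ws2.npz',K=p['K'],R=p['R'],t=p['t']); save(p,'w7.png')
for z in (.012,.076): print([proj(p,[.600+d*.945,-.1178+d*.327,z]).round().tolist() for d in(-.08,-.06,0,.06)])
```

```text
17.425 [-0.326  0.389  0.122  1.304  0.    -0.658] 0.009060782203337595
shift units/3cm [-0.065  0.003 -0.051] turn units/30deg [ 0.002 -0.002 -0.002]
[[252.0, 97.0], [252.0, 115.0], [252.0, 167.0], [252.0, 215.0]]
[[252.0, 94.0], [252.0, 116.0], [252.0, 179.0], [252.0, 236.0]]
```

View pics/w7.png

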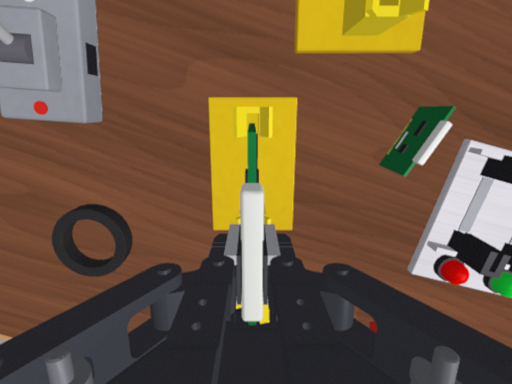

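The stand plate edges at columns 209 and 296 centre on 252.5, where the slot is predicted and the board lies, so it's aligned. Lowering now.

Emit:
jog_arm(
  rows=[
    [[-0.06,0,0.5],[0,0,0],-1],
    [[0,0,0.6],[0,0,0],-1],
    [[0,0,0.6],[0,0,0],-1],
    [[0,0,0.5],[0,0,0],-1],
    [[0,0,0.4],[0,0,0],-1],
    [[0,0,0.4],[0,0,0],-1],
    [[0,0,0.4],[0,0,0],-1],
    [[0,0,0.4],[0,0,0],-1],
    [[0,0,0],[0,0,0],-1],
  ],
)

```text
time: 18.6
tcp_pos: [0.6008, -0.1169, 0.1026]
tool_rot: [-0.001, -0.166, 0.986, 0.001]
force: [-0.5, 0.0, -1.0]
grip_width: 0.0088
finger_force: 49.2
```

Emit:
jog_arm(
  rows=[
    [[0,0,0.2],[0,0,0],-1],
    [[0,0,0.15],[0,0,0],-1],
    [[0,0,0.1],[0,0,0],-1],
    [[0,0,0],[0,0,0],-1],
  ],
)

```text
time: 19.1
tcp_pos: [0.6015, -0.1171, 0.0902]
tool_rot: [-0.0, -0.166, 0.986, 0.0]
force: [-0.2, 0.0, -2.0]
grip_width: 0.0088
finger_force: 49.2
```

Emit:
jog_arm(
  rows=[
    [[0,0,0.1],[0,0,0],-1],
    [[0,0,0],[0,0,0],-1],
  ],
)

```text
time: 19.35
tcp_pos: [0.6019, -0.1174, 0.088]
tool_rot: [0.0, -0.166, 0.986, -0.0]
force: [-0.2, -0.3, 3.5]
grip_width: 0.009
finger_force: 49.7
```

Emit:
jog_arm(
  rows=[
    [[0,0,0.06],[0,0,0],-1],
    [[0,0,0],[0,0,0],-1],
  ],
)

```text
time: 19.6
tcp_pos: [0.6021, -0.1177, 0.0879]
tool_rot: [0.001, -0.166, 0.986, -0.001]
force: [-4.7, -0.5, 13.1]
grip_width: 0.0089
finger_force: 51.1
```

The board is down on the floor, at the same TCP height (0.088) as in the rack. Release and lift away.

Emit:
jog_arm(
  rows=[
    [[0,0,-0.06],[0,0,0],-1],
    [[0,0,0],[0,0,0],-0.4],
    [[0,0,0],[0,0,0],-0.2],
    [[0,0,0],[0,0,0],-0.2],
    [[0,0,0],[0,0,0],-0.2],
    [[0,0,-0.4],[0,0,0],-0.2],
    [[0,0,-0.8],[0,0,0],-0.2],
    [[0,0,-1],[0,0,0],-0.2],
    [[0,0,-1],[0,0,0],-0.2],
    [[0,0,-1],[0,0,0],-0.2],
    [[0,0,0],[0,0,0],-0.2],
    [[0,0,0],[0,0,0],-0.2],
  ],
)

```text
time: 21.1
tcp_pos: [0.6015, -0.1172, 0.2133]
tool_rot: [-0.0, -0.166, 0.986, 0.0]
force: [0.0, 1.6, -0.8]
grip_width: 0.034
finger_force: 0.0
```

Run:
```python
from h import *
p=camera('wrist'); q=camera('side'); r=camera('scene')
im=np.hstack([cv2.resize(p['img'],(400,300)),q['img'][120:330,130:390]]) if 0 else np.vstack([np.hstack([cv2.resize(p['img'],(400,300)),cv2.resize(q['img'][120:330,130:390],(400,300))]),np.hstack([cv2.resize(r['img'][120:320,110:400],(400,300)),cv2.resize(q['img'][160:240,200:320],(400,300))])])
save({'img':im},'w8.png')
```

```text
(no output)
```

View pics/w8.png

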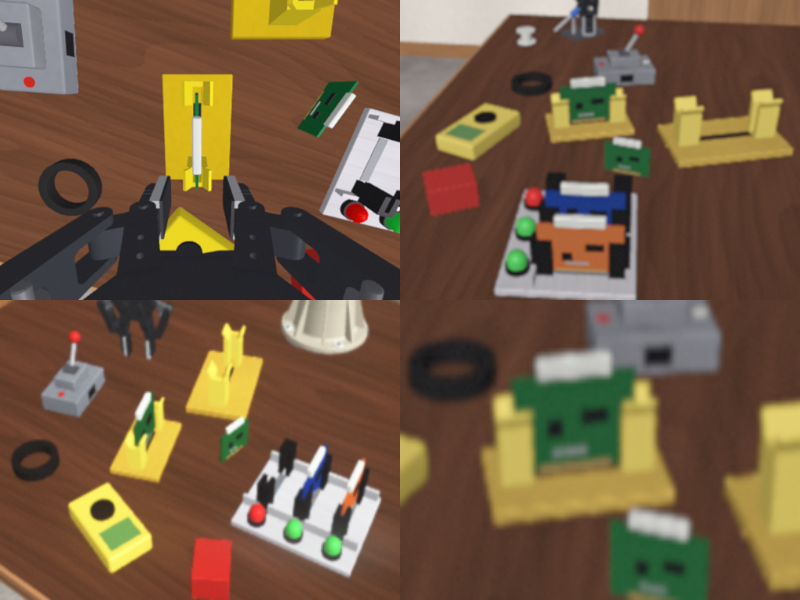

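The board stands upright in the smaller stand, the lever leans to the robot's side, the other two boards are in their slots, and the bystanders haven't moved.

```bash
python3 -c "
from cell import *
print(job_done())"
```

```text
the job is handed in; nothing more can be done
None
```

The rack is switched off, and the failed green board stands fully lowered in the smaller yellow repair stand; the job was handed in at about 21 s, and its verdict was not reported.

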